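Push the worn buffing wheel through the scrap box flap

ROBOT

A 6-joint arm with a two-finger parallel gripper is mounted at the origin on the work surface. World frame = base frame: x ahead of the robot, y to its left, z up, the work surface at z = 0. Lengths are in m, angles in degrees, forces in N, time in s.
With the tool pointing down it reaches from about 0.375 to 0.9 m from the base axis. Payload 3.1 kg.
Tool frame: the origin (TCP) lies on the centre line of the jaws, within the pads' length; the fingertips stand finger_overhang ahead of it and the grasp point (between the pads) lies 5 mm behind it (finger_overhang is the distance from the TCP to the fingertips, in m); z points along the fingers, y is the line along which they close (so a half turn about z gives the same grasp; the last joint's range is limited). The gripper opens to 87 mm and grips with 3 to 60 N. Pads are 19 mm wide; open, the fingers measure 117 mm over their backs; the gripper's body (75 mm by 190 mm) begins 51 mm behind the grasp point.
Start: joints at [63.054, 30.224, 82.088, -0, 67.689, -10.227], TCP at [0.18, 0.599, 0.237] pointing down, gripper open.
Joint ranges: [-176.69, 176.69], [-43.24, 126.21], [12.49, 139.97], [-82, 262], [0, 151.66], [-163.58, 163.58]. Speed limits (degrees/s): [159.86, 159.86, 180, 180, 180, 180].

INTERFACE

Orientations are given as a 3x3 rotation matrix whose columns are the frame's x, y, z axes.
In Python, from rig import read_state, capture, calibration, hand_in, finger_overhang gives the robot as it stands.
- The arm moves only by the tool send_rows, never from a script. Its argument "plan" is a list of rows, each a list of 5 numbers: the closure in counts, from 0 (fully open) to 255 (shut), then the shift along the tool's x, y, z in m, then the turn about the tool's z in rad. A call has 1 to 20 rows; each row shifts and turns the commanded pose from where the row before left it, along the tool's axes as they then stand; what a row does not reach is not made up. A row lasts 1/12 s, in which the tool goes at most 41.7 mm and 7.16 degrees, less where a joint would pass 70% of its speed; a pose out of reach is approached as far as the arm can. A call is refused whole if a number of a shift passes 0.0417 or a number of a turn 0.125, either way. A call with a gripper value outside its range is refused whole. The fingers move at their own pace and stop on an object; the grip force is fixed at half the most. Time passes only in rows, so rows that do not move let the fingers close. It gives the time, the measured TCP pose, the force, the opening and the grip force at its end, in the units of the state.
- read_state(): the state, without advancing time (a new reading comes with each control period).
- capture(name): name is "side" or "top" or "wrist"; returns (picture, depth): 480x640x3 uint8, blue, green, red; 480x640 float32, m along the optical axis (not along the pixel's ray), 0 where there is no reading.
- calibration(name): a dict with "fx", "fy", "cx", "cy" (pixels), "xyz" and "rotation" of the camera in the world. Camera axes: x right, y down, z forward; pixel columns grow to the right and rows downward; lengths in m; the calibration is good to about 2 mm. A picture is of the moment at which its call begins: read the wrist's pose just before it. calibration takes no time and is no camera call; for the wrist camera it gives the pose at the moment of the call.
- hand_in(): hands the job in; it is judged then, once.
The state is a dict: "time_s": time; "joint_positions": joint angles; "qvel": joint speeds; "tau": joint torques, N m; "position": TCP position; "tcp_rot": TCP orientation; "force": force on the tool from outside, world axes, zero at the start; "moment": the same for the moment, N m; "opening": opening from 0.0 (shut) to 1.0 (fully open); "grasp_force": force on a finger pad.
Only numpy, scipy, OpenCV 4.12 (cv2) and the standard library are available. Lean on these libraries where they do the work, as an engineer would, in place of code of your own. Each camera call takes 0.05 s, during which the arm holds its last target. There are 200 camera calls.

TASK

Scrap the small worn buffing wheel that lies on the shelf of the scrap box: with one finger push the self-closing flap open and keep it open while the other finger pushes the wheel along the shelf and through, so that it drops into the box. Only push the wheel, do not grip it or pick it up, and leave the tin, the roller and the sound wheel beside the box alone. Then withdraw so that the flap closes.

Things in the scene. Friction and masses are not known exactly. Their poses are not given: they have to be found in the camera images.
- scrap_box: Grey sheet-steel scrap box fixed on the bench, 250 mm wide (y), 330 mm deep (x from -170 to 160). Origin on the bench, under the middle of the mouth's near edge; x points into the box, the way the wheel is pushed; z up. Its front part, x = -170 to 0, is a flat steel loading shelf 140 mm above the bench, open to the front, with 6 mm lips at y = +-125. It is hollow below, floor at 5 mm.
- mouth (a point): Middle of the mouth's near edge, where the shelf ends, on the shelf's top surface (140 mm above the bench); axes as the box. The mouth is the opening x = 0 to 110 mm, y = -75 to 75 mm, shut by the flap. Beside it stand 4 mm thick cheeks that rise in line with the shut flap from shelf level at x = 0 to 42 mm above it at x = 110.
- hinge (a point): Middle of the flap's hinge rod (8 mm diameter, with coil spring, along the box's y): 110 mm beyond the mouth's near edge and 42 mm above the shelf. Behind it the flat hood top, 42 mm above the shelf, runs back to x = 160 mm.
- flap (a joint): Angle of the flap in rad: 0 shut, grows as its free edge swings down into the box about the hinge rod, at most 1.15. A spring shuts it when let go; a finger needs about 3 to 12 N, more the nearer to the hinge it pushes. A finger held just above shelf height and moved from the shelf into the mouth runs against its top face and opens it wider the farther in it goes.
- wheel_centre (a point): Centre, half-way up its 16 mm thick rim, of the small worn buffing wheel: a dark disc 44 mm in diameter with a 13 mm steel hub that stands 4 mm above it, lying flat and loose on the shelf (centre 8 mm above it), 63 to 126 g. Axes turn with the wheel.
- new_wheel: Sound buffing wheel, the same shape but 66 mm in diameter and 26 mm high with hub, lying on the bench beside the box. Origin at the centre of its underside. Leave alone.
- cement_tin: Round tin of rubber cement, 66 mm diameter, 95 mm high, standing on the bench beside the box. Origin at the centre of its underside. Leave alone.
- stitcher: Hand roller with wooden handle, about 170 mm long, 34 mm high at most, lying on the bench beside the box along its own x. Origin on its underside near the middle. Leave alone.
- flap_edge (a point): Middle of the free edge of the flap, which is a steel plate 144 mm wide, 114 mm from hinge to free edge, 3 mm thick. Shut, it slopes down at 21 degrees from the hinge rod to the shelf's edge (x = 0), so at x mm past the edge its top face stands about 0.38 x mm above shelf level. The rolled free edge stands 3 mm proud of the shelf and stops the wheel while the flap is shut.
Not all that is in view belongs to the job. What is shaped like the part that bears wheel_centre but blue, pink or red is not meant.

How it is judged:
By the outcome, as a careful person would: the job done as asked, in the order asked, and still so for the second after the job is handed in, with the robot touching nothing.
It also fails if it takes over 38 s, if anything falls off the work surface, if the arm or the gripper's body presses on something with over 40 N, if the wrist force passes 120 N, or if a joint passes its speed limit or range.

## Working session

There is one attempt and no reset: what is moved stays moved. The work goes in short steps, Python scripts to look and compute and a tool call to move; the robot and the scene stay as the last step left them, time stands still between calls to the robot, and variables do not carry over. Pictures are saved under pics/ and viewed, at most 10 in all, crops included, and the job is handed in when it is done.

Besides the shell and the picture viewer there is one more tool, called after "Emit:" by a JSON object that holds its "fn" and its "kwargs", one argument or row to a line. send_rows: Moves the arm, as the interface text tells. Its arguments: {"type":"object","properties":{"plan":{"type":"array","items":{"type":"array","items":{"type":"number"}}}},"required":["plan"]}

```bash
ls; mkdir -p pics
python3 - <<'E'
from rig import *
import cv2,numpy as np
s=read_state();print(s['position'],np.round(s['tcp_rot'],3).tolist(),s['time_s'],s['opening'],finger_overhang if not callable(finger_overhang) else finger_overhang())
for n in('top','side'):
    p,d=capture(n);cv2.imwrite(f'pics/{n}0.png',p);np.save(f'{n}0.npy',d)
    c=calibration(n);print(n,c)
E
```

```text
pics
[0.17945027 0.59795636 0.2355544 ] [[-0.958, 0.288, -0.001], [0.288, 0.958, -0.002], [0.0, -0.002, -1.0]] 0.0 1.0010474640248477 0.014
top {'fx': 518.5496114563326, 'fy': 518.5496114563326, 'cx': 315.2106679448638, 'cy': 240.62279068940964, 'xyz': array([ 0.35025221, -0.011396  ,  1.02367518]), 'rotation': array([[-0.00641984, -0.98176889,  0.18997009],
       [-0.99995086,  0.00773773,  0.00619642],
       [-0.00755339, -0.18992098, -0.98177032]])}
side {'fx': 555.061360188685, 'fy': 555.061360188685, 'cx': 308.1480698357826, 'cy': 243.09067190351502, 'xyz': array([ 1.33308122, -0.18438976,  0.90680361]), 'rotation': array([[ 0.23752007,  0.66301997, -0.70992165],
       [ 0.97136969, -0.16589096,  0.17006211],
       [-0.00501501, -0.72998953, -0.68343993]])}
```

View pics/top0.png

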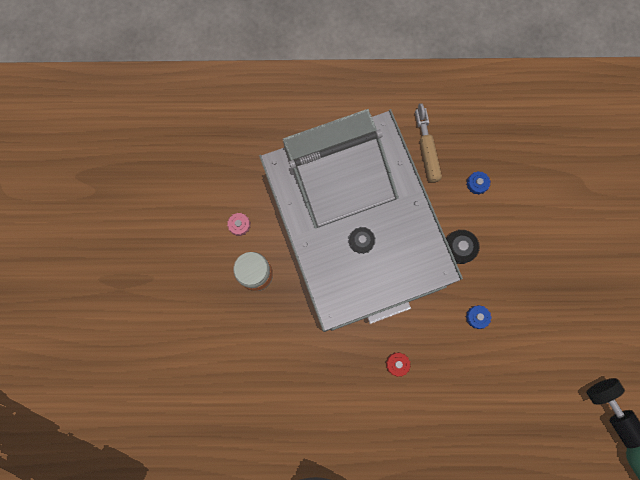

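View pics/side0.png

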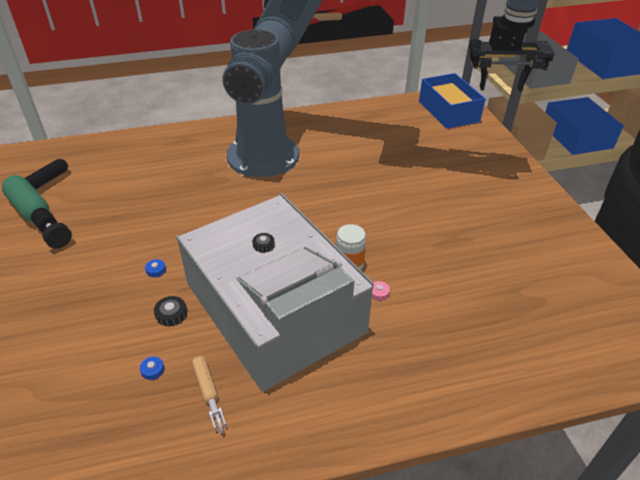

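The top view shows the dark candidates: the small wheel at (362,240) on the shelf, and a larger one at (463,246) on the bench, which is the sound wheel. The blue (479,183) and (479,317), pink (238,223) and red (399,364) ones are decoys. The one on the shelf fits: it is dark, small and lies in front of the flap. I'll measure it and confirm in a crop.

```bash
cat > h.py <<'E'
from rig import *
import cv2,numpy as np
def cloud(n,d):
    c=calibration(n);v,u=np.indices(d.shape)
    p=np.stack([(u-c['cx'])/c['fx']*d,(v-c['cy'])/c['fy']*d,d],-1)
    return p@np.array(c['rotation']).T+c['xyz']
def ray(n,u,v,z):
    c=calibration(n);r=np.array(c['rotation'])@[(u-c['cx'])/c['fx'],(v-c['cy'])/c['fy'],1]
    return c['xyz']+r*(z-c['xyz'][2])/r[2]
E
python3 - <<'E'
from h import *
p=cv2.imread('pics/top0.png');d=np.load('top0.npy');P=cloud('top',d)
m=((P[...,2]>.13)&(P[...,2]<.2)).astype(np.uint8);m[:,:250]=0;m[:,480:]=0;m[:100]=0;m[340:]=0
n,l,st,_=cv2.connectedComponentsWithStats(m);k=1+st[1:,4].argmax();m=l==k
sh=m&(P[...,2]<.145)
print('shelf z',np.median(P[...,2][sh]))
xy=P[m][:,:2].astype(np.float32);r=cv2.minAreaRect(xy);print('rect',r,cv2.boxPoints(r).tolist())
# pixel corners of shelf contour (top edges) 
for u,v in((325,329),(461,278),(317,226),(396,198)):print((u,v),ray('top',u,v,.14).round(4),P[v,u].round(4))
# wheel dark
g=cv2.cvtColor(p,cv2.COLOR_BGR2GRAY);w=((g<100)&(np.hypot(*(np.indices(g.shape)-np.array([240,362])[:,None,None]))<25)).astype(np.uint8)
c=max(cv2.findContours(w,0,2)[0],key=cv2.contourArea);(u,v),rad=cv2.minEnclosingCircle(c);a=ray('top',u,v,.152);print('wheel',u,v,rad,a,rad/518.5*(1.0237-.15),P[int(v)-6,int(u)-8])
q=cv2.resize(p[90:340,250:480],None,fx=2.4,fy=2.4,interpolation=2);cv2.imwrite('pics/crop.png',q)
E
```

```text
shelf z 0.1391746096832766
rect ((0.5659205913543701, -0.08116212487220764), (0.33095696568489075, 0.25357741117477417), 19.822113037109375) [[0.36725252866744995, -0.01799958199262619], [0.45324093103408813, -0.256552517414093], [0.7645886540412903, -0.1443246603012085], [0.6786002516746521, 0.09422826766967773]]
(325, 329) [ 0.3699 -0.0213  0.14  ] [ 0.3699 -0.0213  0.139 ]
(461, 278) [ 0.4542 -0.2544  0.14  ] [ 0.4535 -0.2527  0.1465]
(317, 226) [ 0.5472 -0.0091  0.14  ] [ 0.5782 -0.0087  0.0012]
(396, 198) [ 0.5966 -0.1486  0.14  ] [ 0.5978 -0.1493  0.1356]
wheel 360.9626770019531 239.8880615234375 13.533334732055664 [ 0.5195828  -0.08420744  0.152     ] 0.022804386799222823 [ 0.53126976 -0.06896432  0.15428547]
```

View pics/crop.png

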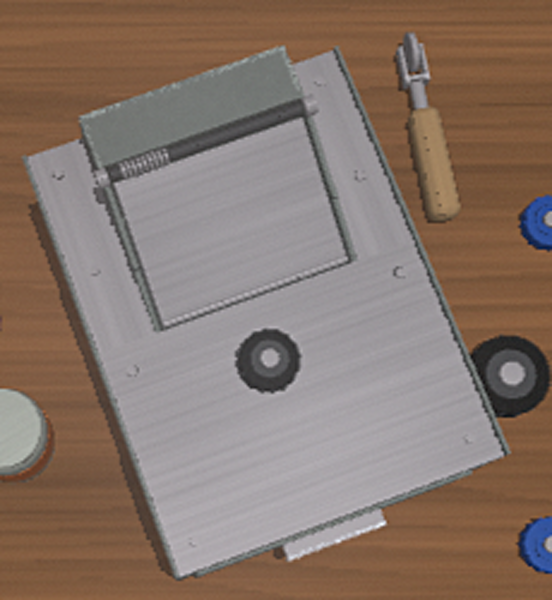

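The crop confirms it: the dark small wheel with a steel hub lies on the shelf at (268,360) in the crop, in front of the mouth edge from (162,325) to (352,260).

The measurements agree with the given sizes:
- **Box:** yaw is 19.8° and the origin is about (0.5706, -0.0795). The fitted rectangle is 331 x 254 mm, and the mouth corners come out at box x ≈ 1-2 mm, y ≈ ±74 mm.
- **Wheel:** it is at box (-50, +13) mm, with a diameter of about 45 mm.

The plan is to line the finger axis up with box x. The leading finger then goes into the mouth while the trailing one pushes the wheel.

Emit:
{"fn": "send_rows", "kwargs": {
  "plan": [
    [0, 0, 0, 0, 0.1166],
    [0, 0, 0, 0, 0.1166],
    [0, 0, 0, 0, 0.1166],
    [0, 0, 0, 0, 0.1166],
    [0, 0, 0, 0, 0.1166],
    [0, 0, 0, 0, 0.1166],
    [0, 0, 0, 0, 0.1166],
    [0, 0, 0, 0, 0.1166]
  ]
}}

```text
time_s: 0.77
position: [0.1796, 0.5982, 0.236]
tcp_rot: [[-0.334, 0.943, -0.001], [0.943, 0.334, -0.001], [-0.001, -0.001, -1.0]]
force: [0.3, -0.9, 0.0]
opening: 0.999
grasp_force: 0.0
```

Emit:
{"fn": "send_rows", "kwargs": {
  "plan": [
    [0, -0.0375, 0.0048, 0, 0],
    [0, -0.0375, 0.0048, 0, 0],
    [0, -0.0375, 0.0048, 0, 0],
    [0, -0.0375, 0.0048, 0, 0],
    [0, -0.0375, 0.0048, 0, 0],
    [0, -0.0375, 0.0048, 0, 0],
    [0, -0.0375, 0.0048, 0, 0],
    [0, -0.0375, 0.0048, 0, 0],
    [0, -0.0375, 0.0048, 0, 0],
    [0, -0.0375, 0.0048, 0, 0],
    [0, -0.0375, 0.0048, 0, 0],
    [0, -0.0375, 0.0048, 0, 0],
    [0, -0.0375, 0.0048, 0, 0],
    [0, -0.0375, 0.0048, 0, 0],
    [0, -0.0375, 0.0048, 0, 0],
    [0, -0.0375, 0.0048, 0, 0],
    [0, -0.0375, 0.0048, 0, 0],
    [0, -0.0375, 0.0048, 0, 0],
    [0, -0.0375, 0.0048, 0, 0],
    [0, 0, 0, 0, 0]
  ]
}}

```text
time_s: 2.43
position: [0.5119, -0.0471, 0.2368]
tcp_rot: [[-0.334, 0.942, 0.006], [0.942, 0.334, -0.004], [-0.006, 0.004, -1.0]]
force: [-0.0, -0.6, 0.8]
opening: 0.995
grasp_force: 0.0
```

Run:
```python
from h import *
s=read_state();c=calibration('wrist');print(s['position'],s['time_s'],c)
p,d=capture('wrist');cv2.imwrite('pics/w0.png',p);np.save('w0.npy',d)
```

```text
[ 0.51186985 -0.04710634  0.23675824] 2.4333 {'fx': 358.73771530049356, 'fy': 358.73771530049356, 'cx': 316.14067249634576, 'cy': 243.77817239736444, 'xyz': array([0.48422268, 0.025783  , 0.38522764]), 'rotation': array([[ 0.94253401,  0.31829322,  0.10158276],
       [ 0.33407293, -0.90235533, -0.27230523],
       [ 0.00499084,  0.29059299, -0.95683374]])}
```

View pics/w0.png

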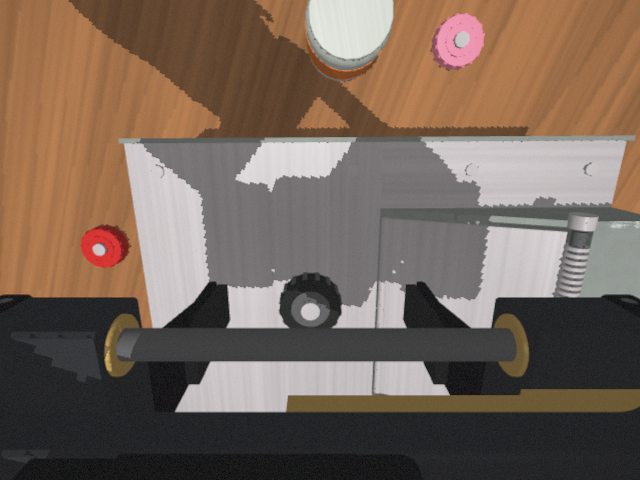

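The wrist view shows the wheel between the open fingers, with its hub at (310,312) and rim spanning columns 279-341. The mouth edge runs from (380,215) to (377,300).

Run:
```python
from h import *
o=np.array([.5706,-.0795]);X=np.array([np.cos(np.radians(19.82)),np.sin(np.radians(19.82))]);Y=np.array([-X[1],X[0]])
f=lambda q:((q[:2]-o)@X,(q[:2]-o)@Y)
B=lambda u,v,z:np.round(f(ray('wrist',u,v,z)),4)
print('hub',B(310,312,.16),'rim l,r',B(279,303,.156),B(341,303,.156))
print('edge',B(380,215,.14),B(377,300,.14),'lip',B(125,141,.146),B(630,138,.146))
print('tcp',np.round(f(read_state()['position']),4), 'yaw lip',(ray('wrist',630,138,.146)-ray('wrist',125,141,.146)))
d=np.load('w0.npy');P=cloud('wrist',d);print('shelf z',P[230,170:190:5,2],P[230,300:340:10,2])
```

```text
hub [-0.0509  0.0148] rim l,r [-0.0727  0.0198] [-0.0292  0.0195]
edge [-0.0018  0.0789] [-0.0011  0.014 ] lip [-0.1684  0.1293] [0.155  0.1296]
tcp [-0.0457  0.0541] yaw lip [0.30416337 0.10988864 0.        ]
shelf z [0.13989233 0.1403743  0.14085372 0.14048529] [0.14030744 0.14198919 0.13930978 0.1402367 ]
```

Emit:
{"fn": "send_rows", "kwargs": {
  "plan": [
    [0, -0.02, 0.0015, 0, -0.0055],
    [0, -0.02, 0.0015, 0, 0],
    [0, 0, 0, 0.02, 0],
    [0, 0, 0, 0.02, 0],
    [0, 0, 0, 0.015, 0],
    [0, 0, 0, 0.01, 0],
    [0, 0, 0, 0.005, 0],
    [0, 0, 0, 0, 0],
    [0, 0, 0, 0, 0]
  ]
}}

```text
time_s: 3.23
position: [0.5239, -0.0768, 0.1668]
tcp_rot: [[-0.345, 0.939, 0.0], [0.939, 0.345, 0.0], [-0.0, 0.0, -1.0]]
force: [0.0, -0.2, -0.0]
opening: 1.001
grasp_force: 0.0
```

Emit:
{"fn": "send_rows", "kwargs": {
  "plan": [
    [0, -0.004, 0, 0.004, 0.005],
    [0, 0, 0, 0.003, 0],
    [0, 0, 0, 0, 0],
    [0, 0, 0.005, 0, 0],
    [0, 0, 0.005, 0, 0],
    [0, 0, 0.005, 0, 0],
    [0, 0, 0.005, 0, 0],
    [0, 0, 0.005, 0, 0],
    [0, 0, 0.005, 0, 0],
    [0, 0, 0, 0, 0],
    [0, 0, 0, 0, 0]
  ]
}}

```text
time_s: 4.15
position: [0.5542, -0.0705, 0.1597]
tcp_rot: [[-0.34, 0.94, 0.002], [0.94, 0.34, 0.0], [-0.0, 0.002, -1.0]]
force: [-1.6, 0.9, 2.9]
opening: 1.0
grasp_force: 1.4
```

Run:
```python
from h import *
s=read_state();q=s['position'][:2]-np.array([.5706,-.0795]);t=np.radians(19.82);print(q@[np.cos(t),np.sin(t)],q@[-np.sin(t),np.cos(t)],s['position'],s['force'])
p,_=capture('wrist');r,_=capture('side')
cv2.imwrite('pics/m1.png',np.hstack([p[200:420,100:500],cv2.resize(r[190:320,170:390],None,fx=1.69,fy=1.6923)]))
```

```text
-0.012338885644082758 0.014038924954206316 [ 0.55423191 -0.07047641  0.1596885 ] [-1.60059887  0.93538245  2.89320317]
```

View pics/m1.png

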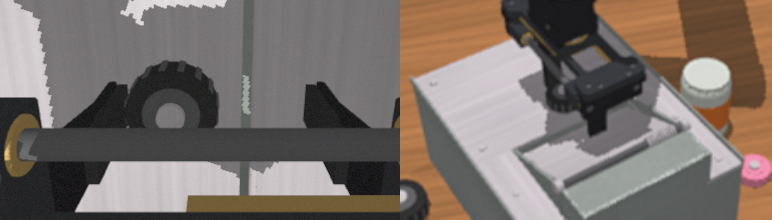

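The wrist view (left) shows the wheel (170,100) resting against the trailing finger. The leading finger is opening the flap, with a gap at column 246. I'll keep going.

Emit:
{"fn": "send_rows", "kwargs": {
  "plan": [
    [0, 0, 0.005, 0, 0],
    [0, 0, 0.005, 0, 0],
    [0, 0, 0.005, 0, 0],
    [0, 0, 0.005, 0, 0],
    [0, 0, 0.005, 0, 0],
    [0, 0, 0.005, 0, 0],
    [0, 0, 0.005, 0, 0],
    [0, 0, 0.005, 0, 0],
    [0, 0, 0.005, 0, 0],
    [0, 0, 0, 0, 0],
    [0, 0, 0, 0, 0],
    [0, 0, 0, 0, 0],
    [0, 0, 0, 0, 0]
  ]
}}

```text
time_s: 5.33
position: [0.5937, -0.0554, 0.1585]
tcp_rot: [[-0.34, 0.94, -0.006], [0.94, 0.34, 0.0], [0.002, -0.005, -1.0]]
force: [-6.4, -1.3, 1.9]
opening: 1.0
grasp_force: 3.2
```

Run:
```python
from h import *
s=read_state();q=s['position'][:2]-np.array([.5706,-.0795]);t=np.radians(19.82);print(q@[np.cos(t),np.sin(t)],q@[-np.sin(t),np.cos(t)],s['position'],s['force'])
p,_=capture('wrist');r,_=capture('side')
cv2.imwrite('pics/m2.png',np.hstack([p[200:420,100:500],cv2.resize(r[190:320,170:390],None,fx=1.69,fy=1.6923)]))
```

```text
0.029941319868330513 0.014868499152409271 [ 0.59372626 -0.05536018  0.15854002] [-6.44462094 -1.25914039  1.8642584 ]
```

View pics/m2.png

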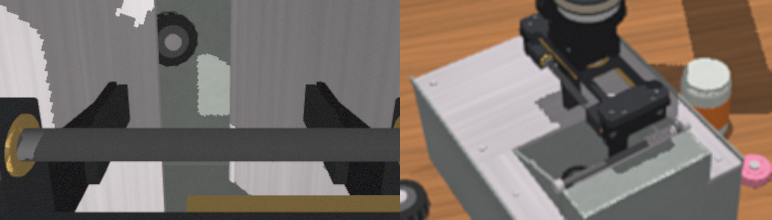

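The wheel now appears much smaller at (175,40), partly under the shelf edge, so it looks as if it has dropped to the floor of the box. I'll check the depth there.

Run:
```python
from h import *
p,d=capture('wrist');P=cloud('wrist',d);print(P[240,272:294:4].round(3).tolist(),P[225,285].round(3))
r,_=capture('side');cv2.imwrite('pics/s2.png',cv2.resize(r[200:330,220:390],None,fx=3.5,fy=3.5,interpolation=2))
```

```text
[[0.559, -0.072, 0.022], [0.562, -0.071, 0.022], [0.565, -0.07, 0.021], [0.569, -0.069, 0.021], [0.572, -0.068, 0.021], [0.575, -0.071, 0.006]] [ 0.565 -0.057  0.021]
```

View pics/s2.png

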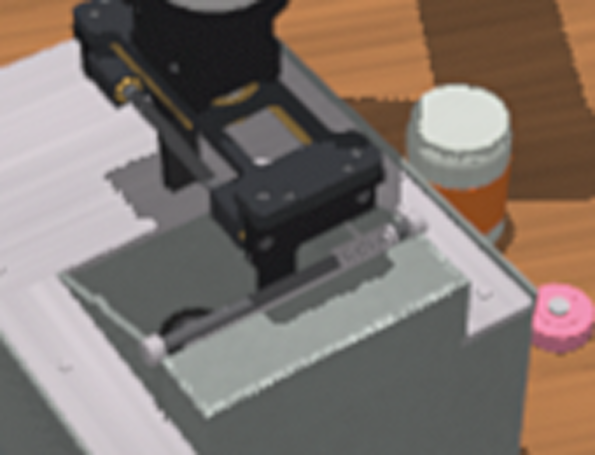

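The wheel lies flat on the box floor: its rim top is at z = 0.021, against 0.005 + 0.016 expected. The side view shows it dark through the mouth at (185,325). I'll withdraw back along the shelf and then up.

Emit:
{"fn": "send_rows", "kwargs": {
  "plan": [
    [0, 0, -0.006, 0, 0],
    [0, 0, -0.008, 0, 0],
    [0, 0, -0.008, 0, 0],
    [0, 0, -0.008, 0, 0],
    [0, 0, -0.008, 0, 0],
    [0, 0, -0.008, 0, 0],
    [0, 0, -0.008, 0, 0],
    [0, 0, -0.008, -0.001, 0],
    [0, 0, -0.008, -0.001, 0],
    [0, 0, -0.008, -0.001, 0],
    [0, 0, -0.006, -0.005, 0],
    [0, 0, 0, -0.02, 0],
    [0, 0, 0, -0.03, 0],
    [0, 0, 0, -0.035, 0],
    [0, 0, 0, -0.035, 0],
    [0, 0, 0, -0.02, 0],
    [0, 0, 0, 0, 0],
    [0, 0, 0, 0, 0]
  ]
}}

```text
time_s: 7.03
position: [0.5167, -0.0843, 0.3087]
tcp_rot: [[-0.34, 0.941, 0.002], [0.941, 0.34, -0.001], [-0.002, 0.002, -1.0]]
force: [-0.2, 0.6, -0.6]
opening: 1.001
grasp_force: 0.0
```

Emit:
{"fn": "send_rows", "kwargs": {
  "plan": [
    [0, 0.02, -0.02, 0, 0],
    [0, 0.025, -0.025, 0, 0],
    [0, 0.025, -0.025, 0, 0],
    [0, 0.025, -0.02, 0, 0],
    [0, 0.025, 0, 0, 0],
    [0, 0.025, 0, 0, 0],
    [0, 0.025, 0, 0, 0],
    [0, 0.02, 0, 0, 0],
    [0, 0, 0, 0, 0],
    [0, 0, 0, 0, 0],
    [0, 0, 0, 0, 0]
  ]
}}

```text
time_s: 7.95
position: [0.3672, 0.0637, 0.3067]
tcp_rot: [[-0.34, 0.94, -0.002], [0.94, 0.34, -0.0], [0.0, -0.002, -1.0]]
force: [-0.2, -0.5, 0.7]
opening: 1.0
grasp_force: 0.0
```

Run:
```python
from h import *
p,d=capture('top');r,_=capture('side');print(read_state()['force'],read_state()['time_s'])
cv2.imwrite('pics/f.png',np.hstack([p[60:400,180:560],r[150:490,100:500]]))
```

```text
[-0.34100692  0.18435319 -0.36752156] 8.05Traceback (most recent call last):
  File "<stdin>", line 3, in <module>
    return _nx.concatenate(arrs, 1, dtype=dtype, casting=casting)
           ~~~~~~~~~~~~~~~^^^^^^^^^^^^^^^^^^^^^^^^^^^^^^^^^^^^^^^
ValueError: all the input array dimensions except for the concatenation axis must match exactly, but along dimension 0, the array at index 0 has size 340 and the array at index 1 has size 330
```

Run:
```python
from h import *
p,d=capture('top');r,_=capture('side')
cv2.imwrite('pics/f.png',np.hstack([p[60:390,180:560],r[150:480,100:500]]))
```

```text
(no output)
```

View pics/f.png

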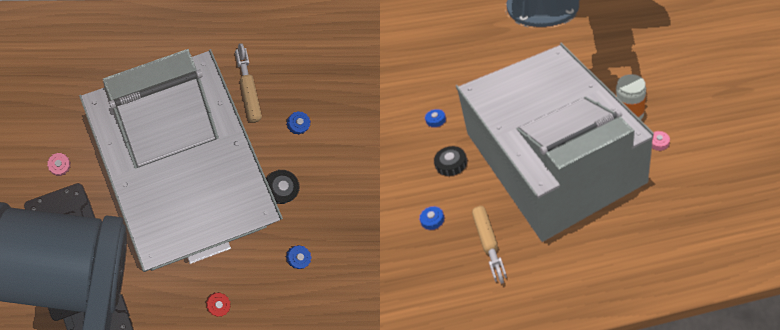

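Both views show the shelf empty, the flap shut at (165,120) in the top view, and the tin, roller and sound wheel where they were. The arm is clear of everything.

```bash
python3 -c "from rig import *;print(hand_in())"
```

```text
the job is handed in; nothing more can be done
None
```

The small worn wheel was pushed along the shelf and through the flap, and it lies on the floor of the scrap box; the flap is shut, the tin, roller and sound wheel were left alone, and the job is handed in at about 8 s.

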